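# Turn the melting pan's handle in and close the hot plate's splash shield

## Task

The bitumen pans are about to be heated: the steel saucepan's black handle sticks out over the front of the hot plate, in the way of the splash shield. Turn the saucepan on the spot until its handle lies inward over the hot plate, roughly parallel to the front edge and clear of the small blue pan, then raise the splash shield by its red grip until it is fully upright and let go. Keep the saucepan flat on the plate where it stands, do not force the shield against it, and do not shift the blue pan or the tin.

Things in the scene. Friction and masses are not known exactly. Their poses are not given: they have to be found in the camera images.
- hot_plate: Fixed bench hot plate: grey housing 290 (x) by 460 (y) by 70 mm high, flat white top at z = 0.070 m. Origin: centre of its underside; x axis to the back, away from the operator, y to the left along the front edge, z up. Turned by up to 0.08 rad from the robot's axes. Front edge at x = -0.145 m.
- saucepan: Steel saucepan, loose, near the hot plate's left or right end: 120 mm diameter, 60 mm high, about 0.6 kg with set bitumen. Origin: centre of its underside; x axis along the handle. Flat-sided black handle from 72 to 175 mm off the pan's axis, 20 mm wide, 14 mm thick, centred 50 mm above the underside; it starts pointing to the front. Pan turns and slides on the plate as the handle is led round.
- saucepan_handle_tip (a point): End of the saucepan's black handle, 175 mm from the pan's axis, 50 mm above its underside.
- saucepan_handle_mid (a point): Middle of the saucepan's black handle, 123.5 mm from the pan's axis, 50 mm above its underside; the place to grip it.
- milk_pan: Small blue pan with set bitumen and a wooden handle, standing loose at the middle of the hot plate's rear: 90 mm outer diameter, 50 mm high, handle reaching 125 mm from its axis and 16 mm wide, lying along the rear edge to the left. Origin: centre of its underside; its x axis points along its handle. Leave it alone.
- warm_tin: Sample tin with black bitumen, 57 mm diameter, 35 mm high, standing loose on the hot plate's other end from the saucepan. Origin: centre of its underside. Leave it alone.
- shield (a joint): Angle of the clear splash shield (rod frame 410 mm wide, 85 mm high) hinged along the hot plate's front: 0 = open, leaning 55 degrees from upright towards the robot; it grows as the shield rises, 0.96 rad = upright against its stop. Its friction hinge stays where it is left and takes about 4 to 5 N at the grip to move.
- shield_grip (a point): Middle of the shield's horizontal red grip bar: 13 mm diameter, 94 mm long along the hot plate's y axis, 120 mm from the hinge line, 35 mm beyond the frame's top rod with free space between for a finger. It moves with the shield.
- shield_hinge (a point): Middle of the shield's hinge line, which runs along the hot plate's y axis, at (-0.155, 0, 0.055) in the hot plate's frame.

How it is judged:
By the outcome, as a careful person would: the job done as asked, in the order asked, and still so for the second after the job is handed in, with the robot touching nothing.
It also fails if it takes over 51 s, if anything falls off the work surface, if the arm or the gripper's body presses on something with over 40 N, if the wrist force passes 120 N, or if a joint passes its speed limit or range.

## Robot

A 6-joint arm with a two-finger parallel gripper is mounted at the origin on a cart in front of the work surface, level with it; the furniture and walls round the work are solid. World frame = base frame: x ahead of the robot, y to its left, z up, the work surface at z = 0. Lengths are in m, angles in rad, forces in N, time in s.
With the tool pointing down it reaches from about 0.35 to 0.85 m from the base axis. Payload 8.1 kg.
Tool frame: the origin (TCP) lies midway between the tips of the shut fingers; the grasp point (between the pads) lies 19 mm behind it; z points along the fingers, y is the line along which they close (so a half turn about z gives the same grasp; the last joint's range is limited). The gripper opens to 93 mm and grips with 3 to 60 N. Pads are 15 mm wide; open, the fingers measure 128 mm over their backs; the gripper's body (75 mm by 188 mm) begins 65 mm behind the grasp point.
Start: joints at [1.199, 0.13, 1.488, -0, 1.523, -0.085], TCP at [0.17, 0.576, 0.219] pointing down, gripper open.
Joint ranges: [-2.96, 2.96], [-0.89, 2.26], [0.02, 2.5], [-1.34, 4.48], [0, 2.73], [-2.66, 2.66]. Speed limits (rad/s): [2.39, 2.39, 2.79, 3.14, 3.14, 3.14].

## Interface

Orientations are given as a rotation vector (axis times angle).
In Python, from plant import read_state, read_camera, camera_model, close_job gives the robot as it stands. The module is installed in compiled form; this text tells all that it offers.
- The arm moves only by the tool carry_out, never from a script. Its argument "moves" is a list of rows, each an object of numbers: "jaw": the finger opening in m, from 0 to 0.093; "dx", "dy", "dz": the shift along the tool's x, y, z in m; "yaw": the turn about the tool's z in rad. In form: [{"jaw": .., "dx": .., "dy": .., "dz": .., "yaw": ..}, ...]. A call has 1 to 8 rows; each row shifts and turns the commanded pose from where the row before left it, along the tool's axes as they then stand; what a row does not reach is not made up. A row lasts 1/8 s, in which the tool goes at most 62.5 mm and 10.7 degrees, less where a joint would pass 70% of its speed; a pose out of reach is approached as far as the arm can. A call is refused whole if a number of a shift passes 0.0625 or a number of a turn 0.188, either way. A call with a gripper value outside its range is refused whole. The fingers move at their own pace and stop on an object; "grip_force" is the grip in N (left out, the last holds). Time passes only in rows, so rows that do not move let the fingers close. It gives the time, the measured TCP pose, the force, the opening and the grip force at its end, in the units of the state.
- read_state(): the state, without advancing time (a new reading comes with each control period).
- read_camera(name): name is "side" or "top"; returns the picture (384x512x3 uint8, red, green, blue); there is no depth.
- camera_model(name): a dict with "camera_matrix" (3x3 intrinsics, pixels), "view" (4x4, takes a point from world to camera coordinates). Camera axes: x right, y up, looking along -z (the intrinsics and any distortion apply to the point x, -y, -z); pixel columns grow to the right and rows downward; lengths in m; the calibration is good to about 2 mm. A picture is of the moment at which its call begins. camera_model takes no time and is no camera call.
- close_job(): hands the job in; it is judged then, once.
The state is a dict: "t": time; "q": joint angles; "dq": joint speeds; "joint_torque": joint torques, N m; "tool_pos": TCP position; "orientation": TCP orientation; "force": force on the tool from outside, world axes, zero at the start; "wrist_torque": the same for the moment, N m; "opening": finger opening in m; "gripper_force": force on a finger pad.
Only numpy, scipy, OpenCV 4.12 (cv2) and the standard library are available. Lean on these libraries where they do the work, as an engineer would, in place of code of your own. Each camera call takes 0.05 s, during which the arm holds its last target. There are 200 camera calls.

## Working session

There is one attempt and no reset: what is moved stays moved. The work goes in short steps, Python scripts to look and compute and a tool call to move; the robot and the scene stay as the last step left them, time stands still between calls to the robot, and variables do not carry over. Pictures are saved under pics/ and viewed, at most 10 in all, crops included, and the job is handed in when it is done.

Besides the shell and the picture viewer there is one more tool, called after "Request:" as name(argument=value, ...), one argument or row to a line, values as JSON. carry_out: Moves the arm, as the interface text tells. Its arguments: {"type":"object","properties":{"moves":{"type":"array","items":{"type":"object","properties":{"jaw":{"type":"number"},"dx":{"type":"number"},"dy":{"type":"number"},"dz":{"type":"number"},"yaw":{"type":"number"}}}},"grip_force":{"type":"number"}},"required":["moves"]}

```bash
mkdir -p pics; ls
python3 - <<'E'
from plant import *
import cv2,numpy as np
for n in("top","side"):
    im=read_camera(n); cv2.imwrite(f"pics/{n}0.png",im[:,:,::-1]); m=camera_model(n); print(n,{k:np.round(v,4).tolist() if not isinstance(v,str) else v for k,v in m.items()})
s=read_state(); print(s)
E
```

```text
pics
top {'camera_matrix': [[351.2132, 0.0, 248.7521], [0.0, 351.2132, 196.3883], [0.0, 0.0, 1.0]], 'view': [[-0.0117, -0.9993, 0.0356, 0.0299], [0.9812, -0.0046, 0.1927, -0.6137], [-0.1924, 0.0372, 0.9806, -0.8189], [0.0, 0.0, 0.0, 1.0]]}
side {'camera_matrix': [[414.4642, 0.0, 257.3889], [0.0, 414.4642, 192.1043], [0.0, 0.0, 1.0]], 'view': [[0.9627, -0.2706, 0.0059, -0.5618], [0.1359, 0.5021, 0.8541, -0.1839], [-0.2341, -0.8214, 0.5201, -0.7391], [0.0, 0.0, 0.0, 1.0]]}
{'t': 0.1, 'q': array([ 1.19861274e+00,  1.31082855e-01,  1.48917243e+00,  1.19264703e-05,
        1.52299976e+00, -8.54200917e-02]), 'dq': array([-4.55586623e-05, -1.10336432e-03, -2.74955281e-03,  2.36315198e-03,
       -4.42941521e-05,  7.08216805e-04]), 'joint_torque': array([ 1.21212252e-03, -5.61346114e+01, -4.93092799e+01,  7.70019600e-02,
        2.92297621e-02, -7.99415966e-05]), 'tool_pos': array([0.16950761, 0.57502167, 0.21769289]), 'orientation': array([-4.48850449e-01, -3.10896919e+00,  2.53866591e-03]), 'force': array([-0.80523734, -0.54406618,  0.19139569]), 'wrist_torque': array([-0.00040026,  0.0504132 ,  0.02557116]), 'gripper_force': 0.0, 'opening': 0.0929770318529694}
```

View pics/top0.png

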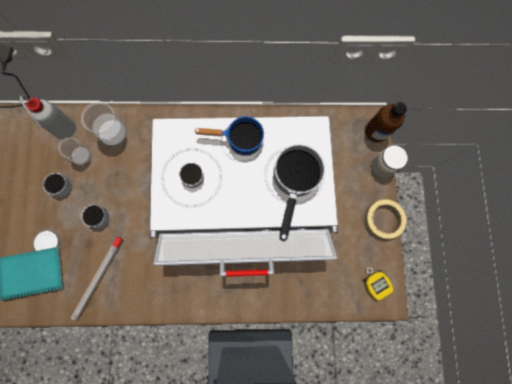

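View pics/side0.png

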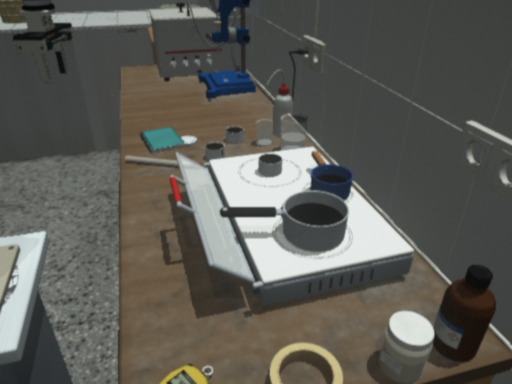

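The top view shows the saucepan on the right at about (299,171), with its handle tip at (285,237). The blue pan is at (246,135), the tin at (191,176) and the red grip at (247,273). The side view confirms this layout. Next I'll measure them.

```bash
cat > h.py <<'E'
import numpy as np, cv2
from plant import *
from scipy.spatial.transform import Rotation as R
def ray(n,uv):
    m=camera_model(n);K=np.array(m["camera_matrix"]);V=np.array(m["view"])
    p=np.linalg.inv(K)@[uv[0],uv[1],1];d=V[:3,:3].T@(p*[1,-1,-1]);return -V[:3,:3].T@V[:3,3],d/np.linalg.norm(d)
def on(n,uv,z):
    o,d=ray(n,uv);return o+d*(z-o[2])/d[2]
def two(a,b):  # midpoint of rays (top a, side b), gap
    o1,d1=ray("top",a);o2,d2=ray("side",b)
    t=np.linalg.lstsq(np.c_[d1,-d2],o2-o1,rcond=None)[0];p,q=o1+t[0]*d1,o2+t[1]*d2
    return (p+q)/2,np.linalg.norm(p-q)
def big(mask,roi,k=1):
    x0,y0,x1,y1=roi;m=np.zeros_like(mask,np.uint8);m[y0:y1,x0:x1]=mask[y0:y1,x0:x1]
    c,_=cv2.findContours(m,cv2.RETR_EXTERNAL,cv2.CHAIN_APPROX_NONE)
    return sorted(c,key=cv2.contourArea)[-1]
def cen(c):
    m=cv2.moments(c);return np.array([m["m10"],m["m01"]])/m["m00"]
def state():
    s=read_state();M=R.from_rotvec(s["orientation"]).as_matrix()
    print("t",round(s["t"],2),"tcp",s["tool_pos"].round(4),"toolx",M[:,0].round(3),"tooly",M[:,1].round(3),"F",s["force"].round(1),"open",round(s["opening"],4),"gf",round(s["gripper_force"],1));return s,M
E
python3 - <<'E'
from h import *
im=cv2.imread("pics/top0.png").astype(int);B,G,Rr=im[...,0],im[...,1],im[...,2];mx,mn=im.max(2),im.min(2)
sd=cv2.imread("pics/side0.png").astype(int)
white=(mn>200);c=big(white,(140,105,345,232));r=cv2.minAreaRect(c);print("plate rect",r)
for p in cv2.boxPoints(r):print("corner",p.round(1),on("top",p,.07).round(4))
red=lambda a:(a[...,2]>140)&(a[...,1]<60)&(a[...,0]<60)
c=big(red(im),(215,260,280,285));a=cen(c);c2=big(red(sd),(150,160,200,220));b=cen(c2)
print("grip",a,b,two(a,b),on("top",a,.124).round(4)); r=cv2.minAreaRect(c);bp=cv2.boxPoints(r);print([on("top",p,.124).round(4).tolist() for p in bp])
blue=(B>Rr+40)&(B>80);c=big(blue,(215,110,275,165));h=cv2.fitEllipse(cv2.convexHull(c));print("blue",h,on("top",h[0],.12).round(4))
wood=(Rr>B+70)&(Rr>120);c=big(wood,(185,120,232,145));print("wood",cen(c),on("top",cen(c),.11).round(4),cv2.boundingRect(c))
dark=mx<75
c=big(dark,(178,160,206,190));print("tin",cen(c),on("top",cen(c),.105).round(4),cv2.contourArea(c))
dk=mx<50;c=big(dk,(275,194,300,245));r=cv2.minAreaRect(c);print("handle",r);bp=cv2.boxPoints(r)
print([on("top",p,.127).round(4).tolist() for p in bp])
c=big(dark,(278,150,322,194));h=cv2.fitEllipse(cv2.convexHull(c));print("pan inner",h,on("top",h[0],.125).round(4))
crop=cv2.resize(cv2.imread("pics/top0.png")[105:290,140:345],None,fx=3.2,fy=3.2,interpolation=cv2.INTER_CUBIC);cv2.imwrite("pics/crop0.png",crop)
E
```

```text
plate rect ((242.67257690429688, 172.69883728027344), (110.21147155761719, 185.13720703125), 89.0759506225586)
corner [149.2 119.1] [0.8141 0.2771 0.07  ]
corner [334.3 116.1] [ 0.8242 -0.2007  0.07  ]
corner [336.1 226.3] [ 0.5361 -0.1881  0.07  ]
corner [151.  229.3] [0.5324 0.2609 0.07  ]
grip [246.70009833 272.54080629] [175.36423841 189.01103753] (array([0.42884897, 0.0341511 , 0.13399551]), np.float64(0.0009851025651266242)) [0.4291 0.0338 0.124 ]
[[0.4352, 0.0796, 0.124], [0.4341, -0.0114, 0.124], [0.4233, -0.0112, 0.124], [0.4244, 0.0796, 0.124]]
blue ((243.8819580078125, 133.584716796875), (34.705814361572266, 41.60164260864258), 95.01599884033203) [0.7561 0.037  0.12  ]
wood [209.71518987 131.24050633] [0.7658 0.1198 0.11  ] (196, 129, 26, 6)
tin [190.59152542 173.52372881] [0.6611 0.1646 0.105 ] 295.0
handle ((290.7220153808594, 209.7925567626953), (2.834289073944092, 20.613012313842773), 14.931418418884277)
[[0.5467, -0.0587, 0.127], [0.5929, -0.0725, 0.127], [0.5911, -0.0788, 0.127], [0.545, -0.0649, 0.127]]
pan inner ((299.16741943359375, 168.53041076660156), (43.24555969238281, 45.351192474365234), 116.69598388671875) [ 0.6674 -0.0925  0.125 ]
```

View pics/crop0.png

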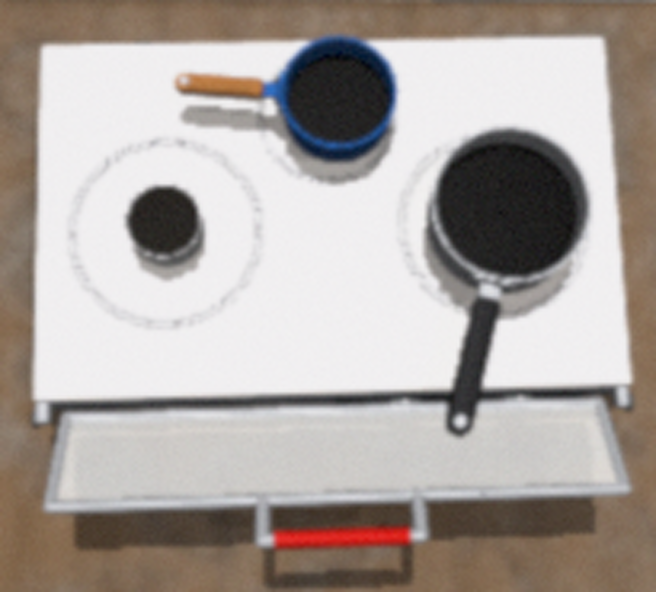

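The crop shows these points, in crop pixels:
- Plate corners: about (34,400), (630,382), (40,43) and (605,38).
- Saucepan rim: centred at about (511,207). Its handle runs from (486,298) to (459,433).
- Blue pan rim: centred at about (338,95).

Next I'll convert them to world positions and cross-check.

Run:
```python
from h import *
f=lambda x,y:(140+(x+.5)/3.2-.5,105+(y+.5)/3.2-.5)
C=[on("top",f(*p),.07)[:2] for p in((34,400),(630,382),(40,43),(605,38))]
FL,FR,RL,RR=C;print(np.round(C,4).tolist(),"front",np.linalg.norm(FL-FR),"rear",np.linalg.norm(RL-RR),"depth",np.linalg.norm(FL-RL),np.linalg.norm(FR-RR))
for a,b in((FL,FR),(RL,RR)):print("yaw",np.arctan2(-(a-b)[0],(a-b)[1]))
c=np.mean(C,0);print("centre",c)
pan=on("top",f(511,207),.13);print("pan",pan)
tip=on("top",f(459,433),.127);st=on("top",f(486,298),.127);print("tip",tip,"r",np.linalg.norm((tip-pan)[:2]),"start",st,np.linalg.norm((st-pan)[:2]),"ang",np.degrees(np.arctan2(*(tip-st)[1::-1])),np.degrees(np.arctan2(*(tip-pan)[1::-1])))
print("blue",on("top",f(338,95),.12))
print("tin",on("top",f(162,217),.105))
for y in(np.arctan2(-(FL-FR)[0],(FL-FR)[1]),np.arctan2(-(RL-RR)[0],(RL-RR)[1])):
  d=np.array([np.cos(y),np.sin(y)]);print("grip exp",c-d*(.155+.0983),"upright",c-d*.155)
sd=cv2.imread("pics/side0.png");crop=cv2.resize(sd[140:300,150:400],None,fx=3.2,fy=3.2,interpolation=cv2.INTER_CUBIC);cv2.imwrite("pics/crop1.png",crop)
state()
```

```text
[[0.5315, 0.2626], [0.5416, -0.1894], [0.8168, 0.2698], [0.8229, -0.1859]] front 0.45217798228017975 rear 0.4557128806155248 depth 0.28536878705855817 0.28129490927978634
yaw 0.022374670523103966
yaw 0.013408789005601345
centre [0.67822621 0.03927857]
pan [ 0.66398634 -0.09184648  0.13      ]
tip [ 0.50001434 -0.048989    0.127     ] r 0.16948031597985172 start [ 0.59683416 -0.07154664  0.127     ] 0.0701533869121019 ang 166.8848616647223 165.35224491900993
blue [0.75413779 0.03368028 0.12      ]
tin [0.6636868  0.16538008 0.105     ]
grip exp [0.42498961 0.03361154] upright [0.52326501 0.03581079]
grip exp [0.42494898 0.03588223] upright [0.52324015 0.03720027]
t 0.1 tcp [0.1695 0.575  0.2177] toolx [-0.959  0.283  0.   ] tooly [ 0.283  0.959 -0.002] F [-0.8 -0.5  0.2] open 0.093 gf 0.0
```

View pics/crop1.png

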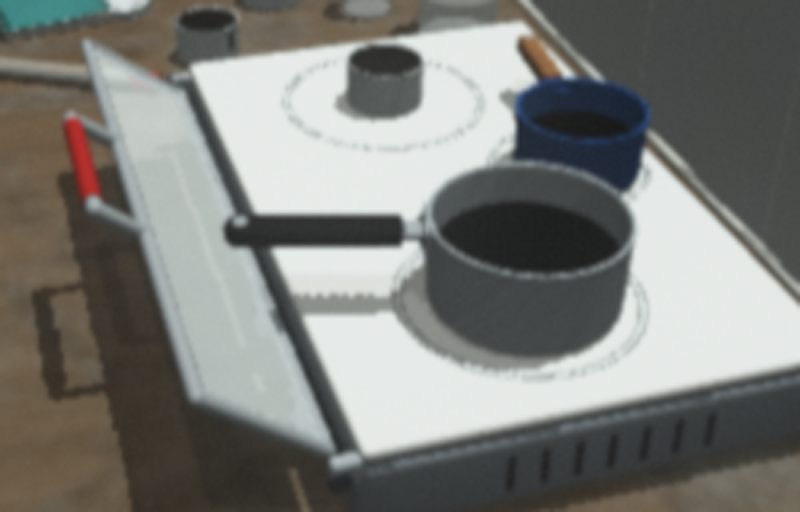

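Measured positions:
- Pan axis: about (0.665, -0.092), with the handle direction at about 166°.
- Plate yaw: about 0.018.
- Red grip: about (0.427, 0.034, 0.125), which agrees with the geometry given.
- Clearance: the handle will pass about 35 mm in front of the blue pan.

Next I'll move the arm above the middle of the handle.

Request:
carry_out(
  moves=[
    {"dx":-0.02,"dy":-0.018},
    {"dx":-0.04,"dy":-0.037},
    {"dx":-0.04,"dy":-0.037},
    {"dx":-0.04,"dy":-0.037},
    {"dx":-0.04,"dy":-0.037},
    {"dx":-0.04,"dy":-0.037},
    {"dx":-0.04,"dy":-0.037},
    {"dx":-0.04,"dy":-0.037},
  ],
)

```text
invalid input at $.moves[0]: expected keys jaw, dx, dy, dz, yaw
```

Request:
carry_out(
  moves=[
    {"dx":-0.04,"dy":-0.037},
    {"dx":-0.04,"dy":-0.037},
    {"dx":-0.04,"dy":-0.037},
    {"dx":-0.04,"dy":-0.037},
    {"dx":-0.04,"dy":-0.037},
    {"dx":-0.03,"dy":-0.028},
    {"dx":-0.01,"dy":-0.015,"yaw":-0.04},
    {"jaw":0.06},
  ],
)

```text
invalid input at $.moves[0]: expected keys jaw, dx, dy, dz, yaw
```

Run:
```python
from h import *
s,M=state()
t=np.array([.545,-.062,.101]);print("delta tool",(M.T@(t-s["tool_pos"])).round(4))
```

```text
t 0.1 tcp [0.1695 0.575  0.2177] toolx [-0.959  0.283  0.   ] tooly [ 0.283  0.959 -0.002] F [-0.8 -0.5  0.2] open 0.093 gf 0.0
delta tool [-0.5404 -0.5046  0.1174]
```

All five keys are needed in every row.

Request:
carry_out(
  moves=[
    {"jaw":0.07,"dx":-0.02,"dy":-0.018,"dz":0,"yaw":0},
    {"jaw":0.07,"dx":-0.04,"dy":-0.037,"dz":0,"yaw":0},
    {"jaw":0.07,"dx":-0.04,"dy":-0.037,"dz":0,"yaw":0},
    {"jaw":0.07,"dx":-0.04,"dy":-0.037,"dz":0,"yaw":0},
    {"jaw":0.07,"dx":-0.04,"dy":-0.037,"dz":0,"yaw":0},
    {"jaw":0.07,"dx":-0.04,"dy":-0.037,"dz":0,"yaw":0},
    {"jaw":0.07,"dx":-0.04,"dy":-0.037,"dz":0,"yaw":0},
    {"jaw":0.07,"dx":-0.04,"dy":-0.037,"dz":0,"yaw":0},
  ],
)

```text
t: 1.1
tool_pos: [0.3795, 0.2233, 0.2184]
orientation: [-0.449, -3.109, 0.0]
force: [-0.1, 0.3, 0.6]
opening: 0.0698
gripper_force: 0.0
```

Request:
carry_out(
  moves=[
    {"jaw":0.07,"dx":-0.04,"dy":-0.037,"dz":0,"yaw":0},
    {"jaw":0.07,"dx":-0.04,"dy":-0.037,"dz":0,"yaw":0},
    {"jaw":0.07,"dx":-0.04,"dy":-0.037,"dz":0,"yaw":0},
    {"jaw":0.07,"dx":-0.04,"dy":-0.037,"dz":0,"yaw":0},
    {"jaw":0.06,"dx":-0.04,"dy":-0.037,"dz":0,"yaw":0},
    {"jaw":0.05,"dx":-0.03,"dy":-0.03,"dz":0,"yaw":0},
    {"jaw":0.05,"dx":-0.01,"dy":-0.013,"dz":0,"yaw":-0.04},
    {"jaw":0.05,"dx":0,"dy":0,"dz":0,"yaw":0},
  ],
)

```text
t: 2.1
tool_pos: [0.5446, -0.0626, 0.2179]
orientation: [-0.39, -3.116, -0.0]
force: [-1.1, 0.5, -1.3]
opening: 0.0501
gripper_force: 0.0
```

Run:
```python
from h import *
s,M=state()
t=np.array([.545,-.062,.101]);print("delta tool",(M.T@(t-s["tool_pos"])).round(4))
```

```text
t 2.1 tcp [ 0.5446 -0.0626  0.2179] toolx [-0.969  0.246  0.001] tooly [ 0.246  0.969 -0.   ] F [-1.1  0.5 -1.3] open 0.0501 gf 0.0
delta tool [-0.0004  0.0007  0.1169]
```

Request:
carry_out(
  moves=[
    {"jaw":0.05,"dx":0,"dy":0,"dz":0.02,"yaw":0},
    {"jaw":0.05,"dx":0,"dy":0,"dz":0.04,"yaw":0},
    {"jaw":0.05,"dx":0,"dy":0,"dz":0.035,"yaw":0},
    {"jaw":0.05,"dx":0,"dy":0,"dz":0.017,"yaw":0},
    {"jaw":0.05,"dx":0,"dy":0,"dz":0.005,"yaw":0},
    {"jaw":0.05,"dx":0,"dy":0,"dz":0,"yaw":0},
  ],
)

```text
t: 2.85
tool_pos: [0.5452, -0.0614, 0.1023]
orientation: [0.386, 3.117, -0.0]
force: [-0.6, -1.2, 0.2]
opening: 0.0499
gripper_force: 0.0
```

Run:
```python
from h import *
state()
a=cv2.resize(read_camera("top")[100:290,190:380,::-1],None,fx=2.6,fy=2.6);b=cv2.resize(read_camera("side")[140:300,150:400,::-1],None,fx=1.2,fy=1.2)
v=np.zeros((600,800,3),np.uint8);v[:a.shape[0],:a.shape[1]]=a;v[:b.shape[0],a.shape[1]:a.shape[1]+b.shape[1]]=b;cv2.imwrite("pics/g1.png",v)
```

```text
t 2.85 tcp [ 0.5452 -0.0614  0.1023] toolx [-0.97   0.244 -0.001] tooly [0.244 0.97  0.   ] F [-0.6 -1.2  0.2] open 0.0499 gf 0.0
```

View pics/g1.png

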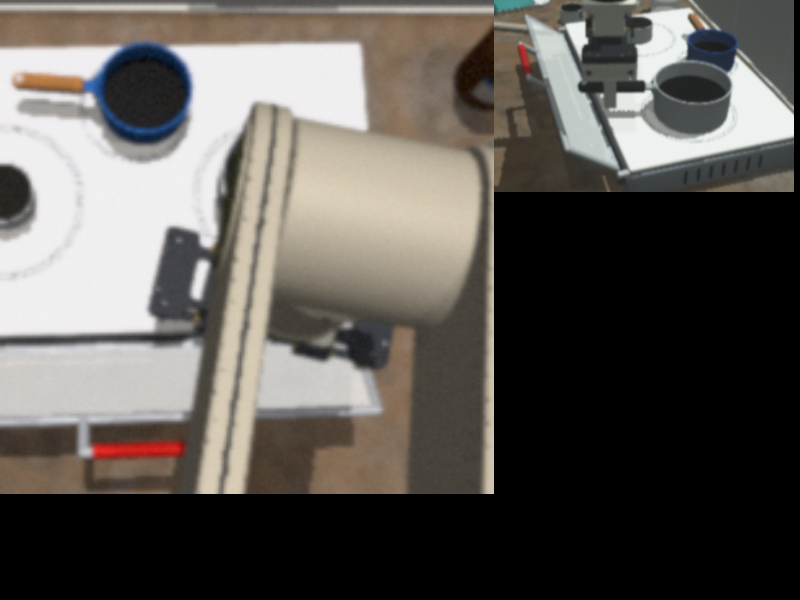

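The picture shows the fingers straddling the handle midway, at about (612,88) in the side panel. Now I'll close them.

Request:
carry_out(
  moves=[
    {"jaw":0.01,"dx":0,"dy":0,"dz":0,"yaw":0},
    {"jaw":0.01,"dx":0,"dy":0,"dz":0,"yaw":0},
    {"jaw":0.01,"dx":0,"dy":0,"dz":0,"yaw":0},
    {"jaw":0.01,"dx":0,"dy":0,"dz":0,"yaw":0},
  ],
  grip_force=20,
)

```text
t: 3.45
tool_pos: [0.5449, -0.0615, 0.1018]
orientation: [0.387, 3.117, 0.0]
force: [0.4, 1.7, 2.1]
opening: 0.0197
gripper_force: 20.0
```

Run:
```python
from h import *
s,M=state()
# arc about pan axis: per-step tool shift (constant in tool frame); radius along tool -x (towards pan)
p=s["tool_pos"][:2];x=M[:2,0];pan=p-.1235*x
print("implied pan",pan,"handle ang",np.degrees(np.arctan2(x[1],x[0])))
```

```text
t 3.45 tcp [ 0.5449 -0.0615  0.1018] toolx [-0.97   0.244 -0.   ] tooly [0.244 0.97  0.   ] F [0.4 1.7 2.1] open 0.0197 gf 20.0
implied pan [ 0.66465457 -0.0916929 ] handle ang 165.86089240870015
```

Request:
carry_out(
  moves=[
    {"jaw":0.01,"dx":-0.0001,"dy":0.0049,"dz":0,"yaw":0.04},
    {"jaw":0.01,"dx":-0.0004,"dy":0.0099,"dz":0,"yaw":0.08},
    {"jaw":0.01,"dx":-0.0004,"dy":0.0099,"dz":0,"yaw":0.08},
    {"jaw":0.01,"dx":-0.0004,"dy":0.0099,"dz":0,"yaw":0.08},
    {"jaw":0.01,"dx":-0.0004,"dy":0.0099,"dz":0,"yaw":0.08},
    {"jaw":0.01,"dx":-0.0004,"dy":0.0099,"dz":0,"yaw":0.08},
    {"jaw":0.01,"dx":-0.0004,"dy":0.0099,"dz":0,"yaw":0.08},
    {"jaw":0.01,"dx":-0.0001,"dy":0.0049,"dz":0,"yaw":0.04},
  ],
)

```text
t: 4.45
tool_pos: [0.5783, -0.0026, 0.1016]
orientation: [-1.236, -2.886, 0.002]
force: [-8.2, -0.8, 5.3]
opening: 0.0199
gripper_force: 20.1
```

Run:
```python
from h import *
s,M=state()
p=s["tool_pos"][:2];x=M[:2,0];pan=p-.1235*x
print("implied pan",pan,"handle ang",np.degrees(np.arctan2(x[1],x[0])),s["wrist_torque"].round(2))
```

```text
t 4.45 tcp [ 0.5783 -0.0026  0.1016] toolx [-0.69   0.724  0.002] tooly [ 0.724  0.69  -0.002] F [-8.2 -0.8  5.3] open 0.0199 gf 20.1
implied pan [ 0.66348373 -0.09192345] handle ang 133.6421738873819 [-0.3   1.15 -0.36]
```

Request:
carry_out(
  moves=[
    {"jaw":0.01,"dx":-0.0002,"dy":0.0074,"dz":0,"yaw":0.06},
    {"jaw":0.01,"dx":-0.0006,"dy":0.0123,"dz":0,"yaw":0.1},
    {"jaw":0.01,"dx":-0.0006,"dy":0.0123,"dz":0,"yaw":0.1},
    {"jaw":0.01,"dx":-0.0006,"dy":0.0123,"dz":0,"yaw":0.1},
    {"jaw":0.01,"dx":-0.0006,"dy":0.0123,"dz":0,"yaw":0.1},
    {"jaw":0.01,"dx":-0.0006,"dy":0.0123,"dz":0,"yaw":0.1},
    {"jaw":0.01,"dx":-0.0006,"dy":0.0123,"dz":0,"yaw":0.1},
    {"jaw":0.01,"dx":-0.0002,"dy":0.0074,"dz":0,"yaw":0.06},
  ],
)

```text
t: 5.45
tool_pos: [0.6584, 0.0327, 0.1016]
orientation: [-2.173, -2.265, 0.001]
force: [-5.4, 4.1, 4.8]
opening: 0.0201
gripper_force: 20.1
```

Request:
carry_out(
  moves=[
    {"jaw":0.01,"dx":0,"dy":0,"dz":0,"yaw":0},
    {"jaw":0.01,"dx":0,"dy":0,"dz":0,"yaw":0},
  ],
)

```text
t: 5.7
tool_pos: [0.6586, 0.0322, 0.1017]
orientation: [-2.171, -2.269, 0.0]
force: [-5.3, 2.5, 5.1]
opening: 0.02
gripper_force: 20.1
```

Run:
```python
from h import *
s,M=state()
p=s["tool_pos"][:2];x=M[:2,0];pan=p-.1235*x
print("implied pan",pan,"handle ang",np.degrees(np.arctan2(x[1],x[0])),s["wrist_torque"].round(2))
```

```text
t 5.7 tcp [0.6586 0.0322 0.1017] toolx [-0.044  0.999  0.001] tooly [ 0.999  0.044 -0.001] F [-5.3  2.5  5.1] open 0.02 gf 20.1
implied pan [ 0.66401947 -0.09115386] handle ang 92.52525546134387 [ 0.38  0.69 -0.36]
```

The handle is at 92.5° and the pan axis hasn't moved. Now I'll open a little, since the blue pan is only 50 mm away, and then lift off.

Request:
carry_out(
  moves=[
    {"jaw":0.036,"dx":0,"dy":0,"dz":0,"yaw":0},
    {"jaw":0.036,"dx":0,"dy":0,"dz":0,"yaw":0},
    {"jaw":0.036,"dx":0,"dy":0,"dz":-0.01,"yaw":0},
    {"jaw":0.036,"dx":0,"dy":0,"dz":-0.03,"yaw":0},
    {"jaw":0.036,"dx":0,"dy":0,"dz":-0.04,"yaw":0},
    {"jaw":0.036,"dx":0,"dy":0,"dz":-0.04,"yaw":0},
    {"jaw":0.036,"dx":0,"dy":-0.02,"dz":-0.01,"yaw":0},
    {"jaw":0.036,"dx":0,"dy":-0.05,"dz":0,"yaw":0},
  ],
)

```text
t: 6.7
tool_pos: [0.5902, 0.0284, 0.234]
orientation: [2.17, 2.267, 0.004]
force: [0.0, 0.4, 0.6]
opening: 0.0359
gripper_force: 0.0
```

Request:
carry_out(
  moves=[
    {"jaw":0.036,"dx":0,"dy":-0.055,"dz":0,"yaw":0},
    {"jaw":0.036,"dx":0,"dy":-0.055,"dz":0,"yaw":0.025},
    {"jaw":0.036,"dx":0,"dy":-0.04,"dz":0,"yaw":0},
    {"jaw":0.036,"dx":0,"dy":-0.02,"dz":0,"yaw":0},
    {"jaw":0.036,"dx":0,"dy":0,"dz":0,"yaw":0},
  ],
)

```text
t: 7.32
tool_pos: [0.4189, 0.0226, 0.2328]
orientation: [2.199, 2.241, 0.003]
force: [0.5, 0.9, -0.4]
opening: 0.0364
gripper_force: 0.0
```

Run:
```python
from h import *
s,M=state();print(s["q"].round(2))
a=cv2.resize(read_camera("top")[100:290,190:380,::-1],None,fx=2.1,fy=2.1);sd=read_camera("side")[:,:,::-1].copy();b=cv2.resize(sd[140:300,150:400],None,fx=1.6,fy=1.6)
v=np.zeros((400,800,3),np.uint8);v[:a.shape[0],:a.shape[1]]=a;v[:b.shape[0],a.shape[1]:a.shape[1]+b.shape[1]]=b;cv2.imwrite("pics/g2.png",v)
for t in([.428,.034,.116],):print("delta tool",(M.T@(t-s["tool_pos"])).round(4))
```

```text
t 7.33 tcp [0.4189 0.0226 0.2328] toolx [-0.019  1.    -0.   ] tooly [1.    0.019 0.003] F [ 0.5  0.9 -0.4] open 0.0364 gf 0.0
[-0.07 -0.39  1.94 -0.    1.59 -0.09]
delta tool [0.0113 0.009  0.1168]
```

View pics/g2.png

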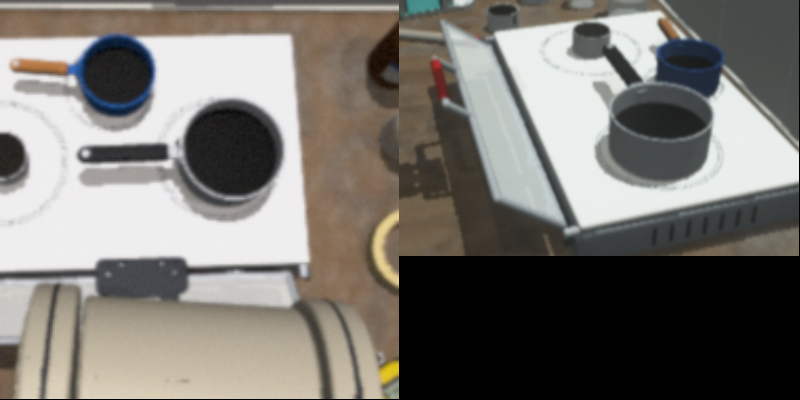

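The saucepan's handle now lies along the plate, clear of the blue pan, and the pan is in the same place. The shield is still open. Next I'll descend onto the red bar with only the fingertips low, to clear the frame rod.

Request:
carry_out(
  moves=[
    {"jaw":0.036,"dx":0.011,"dy":0.01,"dz":0,"yaw":0},
    {"jaw":0.036,"dx":0,"dy":0,"dz":0.03,"yaw":0},
    {"jaw":0.036,"dx":0,"dy":0,"dz":0.035,"yaw":0},
    {"jaw":0.036,"dx":0,"dy":0,"dz":0.02,"yaw":0},
    {"jaw":0.036,"dx":0,"dy":0,"dz":0.01,"yaw":0},
    {"jaw":0.036,"dx":0,"dy":0,"dz":0.01,"yaw":0},
    {"jaw":0.036,"dx":0,"dy":0,"dz":0.006,"yaw":0},
    {"jaw":0.036,"dx":0,"dy":0,"dz":0,"yaw":0},
  ],
)

```text
t: 8.43
tool_pos: [0.429, 0.0339, 0.1206]
orientation: [-2.2, -2.242, 0.0]
force: [0.6, 1.0, 0.9]
opening: 0.036
gripper_force: 0.0
```

Run:
```python
from h import *
state()
sd=read_camera("side")[:,:,::-1].copy();cv2.imwrite("pics/g3.png",cv2.resize(sd[130:260,120:260],None,fx=4,fy=4))
```

```text
t 8.43 tcp [0.429  0.0339 0.1206] toolx [-0.019  1.     0.   ] tooly [ 1.     0.019 -0.   ] F [0.6 1.  0.9] open 0.036 gf 0.0
```

View pics/g3.png

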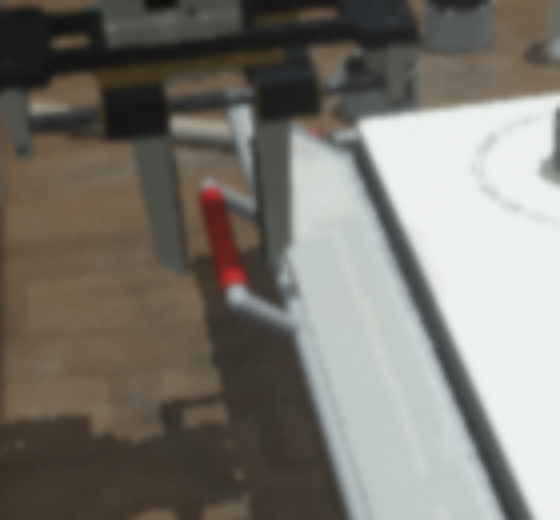

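The bar sits midway between the fingers at about (222,237), with the tips at about (170,268) and (272,262) just below it. Now I'll close.

Request:
carry_out(
  moves=[
    {"jaw":0.003,"dx":0,"dy":0,"dz":0,"yaw":0},
    {"jaw":0.003,"dx":0,"dy":0,"dz":0,"yaw":0},
    {"jaw":0.003,"dx":0,"dy":0,"dz":0,"yaw":0},
    {"jaw":0.003,"dx":0,"dy":0,"dz":0,"yaw":0},
  ],
  grip_force=20,
)

```text
t: 8.98
tool_pos: [0.4288, 0.0338, 0.1208]
orientation: [-2.2, -2.242, 0.0]
force: [-2.7, -0.3, 3.2]
opening: 0.0126
gripper_force: 20.0
```

Run:
```python
from h import *
s,M=state()
# arc rows: lean from 55 deg to upright, r=.12; dy=+x world, dz=-z world
L=np.radians(np.linspace(55,0,17));print([(round(.12*(np.sin(a)-np.sin(b)),4),round(-.12*(np.cos(b)-np.cos(a)),4)) for a,b in zip(L,L[1:])])
```

```text
t 8.97 tcp [0.4288 0.0338 0.1208] toolx [-0.019  1.    -0.   ] tooly [ 1.     0.019 -0.   ] F [-2.7 -0.3  3.2] open 0.0126 gf 20.0
[(np.float64(0.0043), np.float64(-0.0058)), (np.float64(0.0046), np.float64(-0.0055)), (np.float64(0.005), np.float64(-0.0052)), (np.float64(0.0053), np.float64(-0.0049)), (np.float64(0.0056), np.float64(-0.0046)), (np.float64(0.0058), np.float64(-0.0042)), (np.float64(0.0061), np.float64(-0.0039)), (np.float64(0.0063), np.float64(-0.0035)), (np.float64(0.0065), np.float64(-0.0031)), (np.float64(0.0067), np.float64(-0.0027)), (np.float64(0.0068), np.float64(-0.0023)), (np.float64(0.0069), np.float64(-0.0019)), (np.float64(0.007), np.float64(-0.0015)), (np.float64(0.0071), np.float64(-0.0011)), (np.float64(0.0072), np.float64(-0.0006)), (np.float64(0.0072), np.float64(-0.0002))]
```

Request:
carry_out(
  moves=[
    {"jaw":0.003,"dx":0,"dy":0.0043,"dz":-0.0058,"yaw":0},
    {"jaw":0.003,"dx":0,"dy":0.0046,"dz":-0.0055,"yaw":0},
    {"jaw":0.003,"dx":0,"dy":0.005,"dz":-0.0052,"yaw":0},
    {"jaw":0.003,"dx":0,"dy":0.0053,"dz":-0.0049,"yaw":0},
    {"jaw":0.003,"dx":0,"dy":0.0056,"dz":-0.0046,"yaw":0},
    {"jaw":0.003,"dx":0,"dy":0.0058,"dz":-0.0042,"yaw":0},
    {"jaw":0.003,"dx":0,"dy":0.0061,"dz":-0.0039,"yaw":0},
    {"jaw":0.003,"dx":0,"dy":0.0063,"dz":-0.0035,"yaw":0},
  ],
)

```text
t: 9.98
tool_pos: [0.4721, 0.0347, 0.1583]
orientation: [-2.2, -2.242, 0.001]
force: [-0.6, -0.3, -10.7]
opening: 0.0122
gripper_force: 20.0
```

Request:
carry_out(
  moves=[
    {"jaw":0.003,"dx":0,"dy":0.0065,"dz":-0.003,"yaw":0},
    {"jaw":0.003,"dx":0,"dy":0.0067,"dz":-0.0026,"yaw":0},
    {"jaw":0.003,"dx":0,"dy":0.0068,"dz":-0.0022,"yaw":0},
    {"jaw":0.003,"dx":0,"dy":0.0069,"dz":-0.0016,"yaw":0},
    {"jaw":0.003,"dx":0,"dy":0.007,"dz":-0.001,"yaw":0},
    {"jaw":0.003,"dx":0,"dy":0.006,"dz":-0.0005,"yaw":0},
  ],
)

```text
t: 10.72
tool_pos: [0.5133, 0.0355, 0.1711]
orientation: [2.199, 2.241, 0.003]
force: [-4.4, -0.2, 2.3]
opening: 0.0121
gripper_force: 20.0
```

Run:
```python
from h import *
state()
sd=read_camera("side")[:,:,::-1].copy();cv2.imwrite("pics/g4.png",cv2.resize(sd[90:290,120:360],None,fx=3,fy=3))
```

```text
t 10.72 tcp [0.5133 0.0355 0.1711] toolx [-0.019  1.    -0.   ] tooly [1.    0.019 0.003] F [-4.4 -0.2  2.3] open 0.0121 gf 20.0
```

View pics/g4.png

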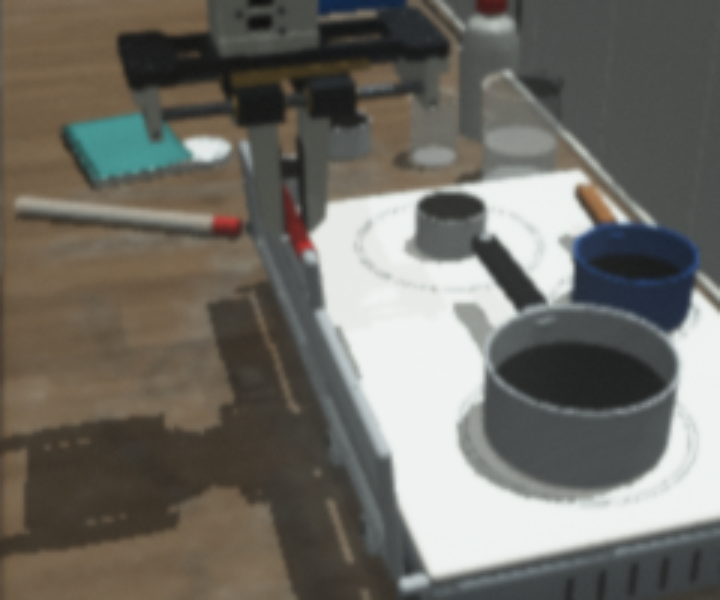

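The shield is nearly upright and the bar is still gripped at about (295,225). I'll push on gently until the stop shows in the force reading.

Request:
carry_out(
  moves=[
    {"jaw":0.003,"dx":0,"dy":0.004,"dz":-0.0003,"yaw":0},
    {"jaw":0.003,"dx":0,"dy":0.003,"dz":0,"yaw":0},
    {"jaw":0.003,"dx":0,"dy":0.002,"dz":0,"yaw":0},
    {"jaw":0.003,"dx":0,"dy":0,"dz":0,"yaw":0},
  ],
)

```text
t: 11.28
tool_pos: [0.5221, 0.0357, 0.171]
orientation: [2.199, 2.241, 0.003]
force: [-2.7, 0.9, 6.0]
opening: 0.0123
gripper_force: 20.0
```

Request:
carry_out(
  moves=[
    {"jaw":0.003,"dx":0,"dy":0.002,"dz":0,"yaw":0},
    {"jaw":0.003,"dx":0,"dy":0,"dz":0,"yaw":0},
  ],
)

```text
t: 11.52
tool_pos: [0.5232, 0.0357, 0.1709]
orientation: [2.2, 2.242, 0.001]
force: [-8.2, 0.4, 8.4]
opening: 0.012
gripper_force: 20.0
```

Request:
carry_out(
  moves=[
    {"jaw":0.003,"dx":0,"dy":0.002,"dz":0,"yaw":0},
    {"jaw":0.003,"dx":0,"dy":0,"dz":0,"yaw":0},
  ],
)

```text
t: 11.78
tool_pos: [0.5233, 0.0357, 0.1709]
orientation: [-2.198, -2.241, 0.004]
force: [-19.1, -0.3, 16.1]
opening: 0.0123
gripper_force: 20.0
```

Request:
carry_out(
  moves=[
    {"jaw":0.003,"dx":0,"dy":0.002,"dz":0,"yaw":0},
    {"jaw":0.003,"dx":0,"dy":0,"dz":0,"yaw":0},
  ],
)

```text
t: 12.02
tool_pos: [0.5234, 0.0357, 0.1708]
orientation: [-2.196, -2.239, 0.009]
force: [-29.3, -0.5, 23.0]
opening: 0.0128
gripper_force: 20.0
```

The stop is reached: the bar holds at x = 0.523 while the force rises. I'll ease off, let go and retreat upward.

Request:
carry_out(
  moves=[
    {"jaw":0.003,"dx":0,"dy":-0.003,"dz":0,"yaw":0},
    {"jaw":0.003,"dx":0,"dy":0,"dz":0,"yaw":0},
  ],
)

```text
t: 12.28
tool_pos: [0.5232, 0.0357, 0.1709]
orientation: [-2.2, -2.242, 0.001]
force: [-13.2, 1.1, 12.3]
opening: 0.0124
gripper_force: 20.0
```

Request:
carry_out(
  moves=[
    {"jaw":0.036,"dx":0,"dy":0,"dz":0,"yaw":0},
    {"jaw":0.036,"dx":0,"dy":0,"dz":0,"yaw":0},
    {"jaw":0.036,"dx":0,"dy":0,"dz":0,"yaw":0},
    {"jaw":0.036,"dx":0,"dy":0,"dz":-0.01,"yaw":0},
    {"jaw":0.036,"dx":0,"dy":0,"dz":-0.03,"yaw":0},
    {"jaw":0.036,"dx":0,"dy":0,"dz":-0.03,"yaw":0},
    {"jaw":0.036,"dx":0,"dy":-0.02,"dz":-0.03,"yaw":0},
    {"jaw":0.036,"dx":0,"dy":-0.05,"dz":-0.01,"yaw":0},
  ],
)

```text
t: 13.28
tool_pos: [0.4549, 0.0342, 0.2824]
orientation: [2.198, 2.24, 0.004]
force: [0.0, -0.2, 1.1]
opening: 0.0364
gripper_force: 0.0
```

Request:
carry_out(
  moves=[
    {"jaw":0.036,"dx":0,"dy":-0.05,"dz":0,"yaw":0},
    {"jaw":0.036,"dx":0,"dy":-0.02,"dz":0,"yaw":0},
    {"jaw":0.036,"dx":0,"dy":0,"dz":0,"yaw":0},
  ],
)

```text
t: 13.65
tool_pos: [0.3837, 0.033, 0.2807]
orientation: [2.199, 2.241, 0.003]
force: [-0.1, 0.1, 0.6]
opening: 0.0359
gripper_force: 0.0
```

Run:
```python
from h import *
state()
t=read_camera("top")[:,:,::-1].copy();sd=read_camera("side")[:,:,::-1].copy()
a=cv2.resize(t[100:290,140:380],None,fx=1.65,fy=1.65);b=cv2.resize(sd[90:290,150:400],None,fx=1.6,fy=1.6)
v=np.zeros((330,800,3),np.uint8);v[:a.shape[0],:a.shape[1]]=a;v[:b.shape[0],400:800]=b;cv2.imwrite("pics/g5.png",v)
red=lambda a:((a[...,2]>120)&(a[...,1].astype(int)<60)&(a[...,0]<60))
c=big(red(sd),(190,120,260,215));print("side red",cen(c),cv2.contourArea(c))
# expected bar centre px at upright
for lean in(0,.1,.2):
  m=camera_model("side");p=np.array([.523-.12*np.sin(lean),.0355,.055+.12*np.cos(lean),1]);q=(np.array(m["view"])@p)[:3]*[1,-1,-1];q=np.array(m["camera_matrix"])@q;print(lean,q[:2]/q[2])
```

```text
t 13.65 tcp [0.3837 0.033  0.2807] toolx [-0.019  1.    -0.   ] tooly [1.    0.019 0.003] F [-0.1  0.1  0.6] open 0.0359 gf 0.0
side red [221.13934426 160.97814208] 61.0
0 [222.72243902 163.8631442 ]
0.1 [216.61629431 164.88736998]
0.2 [210.56644762 166.46186783]
```

View pics/g5.png

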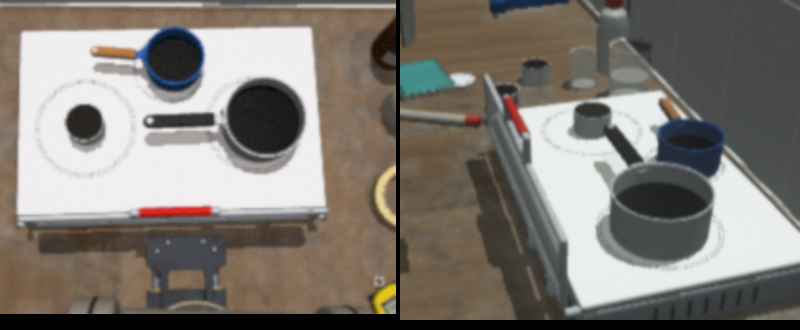

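The shield stands upright, with its bar within about 3 px of the predicted position. The saucepan handle lies inward, the blue pan and tin look unmoved, and the robot is clear.

```bash
python3 -c "
from plant import close_job
print(close_job())"
```

```text
the job is handed in; nothing more can be done
None
```

I turned the saucepan on the spot so its handle lies along the plate clear of the blue pan, raised the splash shield to its stop and released it, saw no sign that the blue pan or tin had moved, and handed the job in at about 14 s.

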